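Close a two-part plaster mould and hold it shut

ROBOT

A 7-joint arm with a two-finger parallel gripper is mounted at the origin on the work surface. World frame = base frame: x ahead of the robot, y to its left, z up, the work surface at z = 0. Lengths are in mm, angles in rad, forces in N, time in s.
With the tool pointing down it reaches from about 400 to 875 mm from the base axis. Payload 6.5 kg.
Tool frame: the origin (TCP) lies between the finger pads; the fingertips stand 25 mm ahead of it and the grasp point (between the pads) lies 6 mm ahead of it (tcp_to_tips is the distance from the TCP to the fingertips, in mm); z points along the fingers, y is the line along which they close (so a half turn about z gives the same grasp; the last joint's range is limited). The gripper opens to 85 mm and grips with 20 to 120 N. Pads are 22 mm wide; open, the fingers measure 114 mm over their backs; the gripper's body (76 mm by 85 mm) begins 54 mm behind the grasp point. The pads swing forward as they close: fully open they stand 13 mm farther back than shut.
Start: joints at [1.13, 0.536, -0.004, 1.538, 0.003, 1.067, -0.071], TCP at [237.952, -604.871, 256.29] pointing down, gripper open.
Joint ranges: [-2.7, 2.7], [-0.37, 2.16], [-1.27, 1.26], [0.24, 2.4], [-1.31, 4.45], [0.19, 1.91], [-2.76, 2.76]. Speed limits (rad/s): [2.39, 2.39, 3.14, 3.14, 3.14, 3.14, 3.14].

INTERFACE

Orientations are given as a unit quaternion [x, y, z, w].
In Python, from bench import * gives the robot as it stands. The module is installed in compiled form; this text tells all that it offers.
- The arm moves only by the shell command python3 -m creep 'ROWS'. ROWS is JSON, one flat list of numbers, 7 for each row, row after row: the shift along the tool's x, y, z in cm, then the turn, a rotation vector about the tool's x, y, z in rad, then the finger opening in cm, from 0 to 8.54. A call has 1 to 8 rows; each row is the pose to reach, as a shift and turn from the pose commanded when the call began, along the tool's axes at that moment; what a row does not reach only later rows make up. A row lasts 1/10 s, in which the tool goes at most 50 mm and 8.59 degrees, less where a joint would pass 70% of its speed; a pose out of reach is approached as far as the arm can. A call with a gripper value outside its range is refused whole. The fingers move at their own pace and stop on an object; the grip force is fixed at half the most. Time passes only in rows, so rows that repeat a pose let the fingers close. It gives the time, the measured TCP pose, the force, the opening and the grip force at its end, in the units of the state.
- get_obs(): the state, without advancing time (a new reading comes with each control period).
- snapshot(name): name is "scene" or "top" or "wrist"; returns the picture (400x640x3 uint8, blue, green, red); there is no depth.
- calibration(name): a dict with "fx", "fy", "cx", "cy" (pixels), "R" (3x3) and "t" (3): a world point X has camera coordinates R X + t; the wrist camera has in their place "T_tool_cam" (4x4, takes a point from camera to tool coordinates, whose origin is the TCP and whose axes are the flange's). Camera axes: x right, y down, z forward; pixel columns grow to the right and rows downward; lengths in mm; the calibration is good to about 2 mm. A picture is of the moment at which its call begins: read the wrist's pose just before it. calibration takes no time and is no camera call.
- close_job(): hands the job in; it is judged then, once.
The state is a dict: "t": time; "joint_positions": joint angles; "dq": joint speeds; "tau": joint torques, N m; "eef_pos": TCP position; "ee_rot": TCP orientation; "wrist_force": force on the tool from outside, world axes, zero at the start; "torque": the same for the moment, N m; "gripper_width": opening from 0.0 (shut) to 1.0 (fully open); "grip_force": force on a finger pad.
Only numpy, scipy, OpenCV 4.12 (cv2) and the standard library are available. Lean on these libraries where they do the work, as an engineer would, in place of code of your own. Each camera call takes 0.05 s, during which the arm holds its last target. There are 200 camera calls.

TASK

Close the snowflake mould ready for casting: pick the cover half (blue snowflake on its back) up from the ware board and lower it onto the snowflake half, pouring end to pouring end, so that the three brass dowels go fully home in its sockets and the faces meet flush. Plaster chips, so grip it with about 40 N and never more than 60 N on a finger, and do not let the halves knock together. Press the cover down with about 15 N, hold the pair shut for three seconds, and finish still pressing it like that; leave the lower half where it stands and everything else alone.

Things in the scene. Friction and masses are not known exactly. Their poses are not given: they have to be found in the camera images.
- cover: Cover half of the snowflake mould, to be moved: plain white plaster block 120 x 60 x 36 mm (x, y, z), about 0.28 kg, lying face down on the ware board, a blue snowflake and, near its pouring end, a blue dot painted on its back. Origin: centre of its flat underside (the mating face); +x along its length to the pouring end, +z up. Grip it across y, on its flat 120 x 36 mm sides
- cover_top (a point): Centre of the cover half's back (upper face), 36 mm above its origin
- cover_mouth (a point): Middle of the lower edge of the cover half's pouring end, 60 mm along +x from its origin; the notch here is 16 mm wide, 12 mm high. The underside has three round blind sockets 14 mm wide, 15 mm deep at (x, y) = (45, 19), (45, -19), (-46, 0) mm from its origin
- snow_half: Lower half of the snowflake mould: loose white plaster block 120 x 60 x 36 mm, about 0.28 kg, flat on the table, with a round snowflake cavity 44 mm wide and a pouring channel to its +x end. Origin: centre of its underside; +x along its length to the pouring end, +z up. Closed, the cover's origin is 36 mm above this origin, at the same yaw
- snow_top (a point): Centre of the snowflake half's upper (mating) face, 36 mm above its origin. Three brass dowels stand on this face, 12 mm wide, 12 mm high, straight for the lowest 3 mm, then tapering to 5 mm at the tip, at (x, y) = (45, 19), (45, -19), (-46, 0) mm: the cover fits one way only, with 1 mm of play all round. Plaster and table are hard: nothing gives when pressed
- tree_half: Lower half of another mould, not to be used: white plaster block 100 x 60 x 36 mm with a tree-shaped cavity and only two brass dowels. Origin: centre of its underside; +x to its pouring end
- board: fixed plywood ware board 200 x 200 x 10 mm on which the cover and the brush lie. Origin: centre of its underside
- brush: bystander: red-handled round paint brush 180 mm long, 9 mm thick, lying on the ware board along its x. Origin: underside of its middle; +x to its blue tip
- jar_blue: bystander: blue paint jar, 48 mm wide, 58 mm tall, on the table. Origin: centre of its underside
- jar_orange: bystander: orange paint jar, 48 mm wide, 58 mm tall, on the table. Origin: centre of its underside
- clay_tool: bystander: wooden double-ended wire loop tool 170 mm long, 9 mm thick, lying on the table. Origin: underside of its middle; x along it
Things that resemble listed ones, but are neither listed nor needed, are in the scene too. What is shaped like the cover but orange or red is not meant.

How it is judged (in metres and radians):
On the way, in this order (a step that is already met when the one before it is completed fails the run):
1. the cover half is lifted clear of the board (height (world z) of cover above 0.05 m and contact force between the fingers and cover above 2 N), for 0.2 s.
2. the cover sits fully home on the dowels of the snowflake half and is pressed on with 8 to 30 N for a good two seconds (x of cover in the frame of snow_half between -0.0025 and 0.0025 m and y of cover in the frame of snow_half between -0.0025 and 0.0025 m and z of cover in the frame of snow_half between 0.034 and 0.0375 m and x of cover_mouth in the frame of snow_half above 0.055 m and angle between the x axis of cover and the x axis of snow_half, either way round below 0.05 rad and angle between the z axis of cover and the z axis of snow_half, either way round below 0.03 rad and contact force between cover and snow_half between 8 and 30 N and contact force between the fingers and cover above 3 N), for 2.5 s.
At the end, for the whole second after the job is handed in: The cover is closed on the snowflake half (centres within 2.5 mm, faces within 1.5 mm, pouring ends together), the robot still presses it so that 8 to 30 N act between the halves, and the lower half stands flat on the table within 30 mm of where it was (all of step 2 and angle between snow_half's own z axis and vertical below 0.03 rad and height (world z) of snow_half below 0.004 m and distance of snow_half from where it was at the start of the episode below 0.03 m and linear speed of each of cover, snow_half below 0.01 m/s); the arm keeps its last pose, push and grip.
It fails at once if the cover is gripped with more than 60 N on a finger (135 N in all, with its weight and the push) (contact force between the fingers and cover above 135 N).
It fails at once if the halves knock together or are pressed with more than 50 N (contact force between cover and snow_half above 50 N).
It fails at once if a bystander is pushed more than 30 mm away (distance of any of tree_half, brush, jar_blue, jar_orange, clay_tool from where it was at the start of the episode above 0.03 m).
It also fails if it takes over 54 s, if anything falls off the work surface, if the arm or the gripper's body presses on something with over 40 N, if the wrist force passes 120 N, or if a joint passes its speed limit or range.

## Working session

There is one attempt and no reset: what is moved stays moved. The work goes in short steps, Python scripts to look and compute and a shell command to move; the robot and the scene stay as the last step left them, time stands still between calls to the robot, and variables do not carry over. Pictures are saved under pics/ and viewed, at most 10 in all, crops included, and the job is handed in when it is done.

```bash
mkdir -p pics; python3 - <<'E'
from bench import *
import cv2
o=get_obs();print(o)
for n in ("scene","top"):
    cv2.imwrite(f"pics/{n}0.png",snapshot(n)); print(n,calibration(n))
print(calibration("wrist"))
E
```

```text
{'t': 0.0, 'joint_positions': array([ 1.12979396,  0.53718913, -0.0044525 ,  1.53883923,  0.0025823 ,
        1.06730891, -0.0712083 ]), 'dq': array([ 0.00182508, -0.00091216, -0.00091193,  0.00014746,  0.0007282 ,
        0.00051604,  0.00202805]), 'tau': array([-4.34842932e-04, -5.83422589e+01,  1.04871333e+00, -2.59105504e+01,
        1.23117480e-02,  9.50000016e-03, -2.16487103e-05]), 'eef_pos': array([ 237.74486339, -604.33973267,  255.41124973]), 'ee_rot': array([ 9.82485120e-01,  1.86339025e-01, -2.13300411e-04, -8.42897646e-04]), 'wrist_force': array([-0.73059647, -0.40738394, -0.68477792]), 'torque': array([-0.0199917 ,  0.04257523, -0.01711836]), 'grip_force': 0.0, 'gripper_width': 0.9979622299244496}
scene {'fx': 426.21063717400125, 'fy': 426.21063717400125, 'cx': 319.11235338277066, 'cy': 203.35402685458504, 'R': array([[ 0.32554367,  0.94552385, -0.00244114],
       [ 0.78365026, -0.27125346, -0.55885046],
       [-0.5290686 ,  0.18001723, -0.82926486]]), 't': array([-156.9206872 , -445.15733997, 1395.07144557])}
top {'fx': 497.7975136261992, 'fy': 497.7975136261992, 'cx': 326.6984364254384, 'cy': 192.93402908455903, 'R': array([[ 0.00235249, -0.99998608, -0.00472337],
       [-0.99174778, -0.0017276 , -0.12819267],
       [ 0.12818272,  0.00498597, -0.99173803]]), 't': array([ -28.77651788,  586.13252083, 1330.98622983])}
{'fx': 320.33648604490116, 'fy': 320.33648604490116, 'cx': 325.5863329966173, 'cy': 201.7815323372437, 'T_tool_cam': array([[ 1.08791890e-04, -9.55548756e-01, -2.94833111e-01,
         7.60810539e+01],
       [ 9.99999952e-01,  1.89784231e-04, -2.46092443e-04,
         1.02086689e+00],
       [ 2.91108003e-04, -2.94833070e-01,  9.55548730e-01,
        -1.17955366e+02],
       [ 0.00000000e+00,  0.00000000e+00,  0.00000000e+00,
         1.00000000e+00]])}
```

View pics/top0.png

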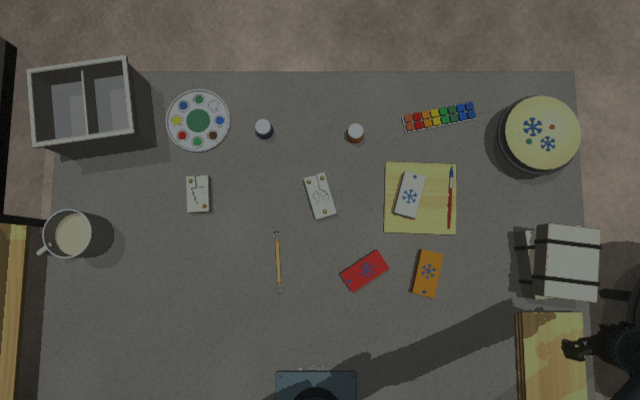

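View pics/scene0.png

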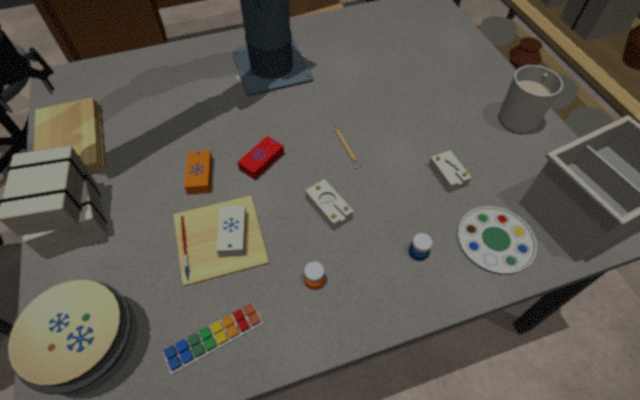

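The top view shows the cover (white, blue snowflake) on the board at about (410,195). The snowflake half is at (320,196), the tree half at (198,194), the brush at (450,198) and the orange jar at (355,133). I'll zoom in.

```bash
python3 - <<'E'
import cv2
a=cv2.imread("pics/top0.png")[150:250,290:470]
cv2.imwrite("pics/crop.png",cv2.convertScaleAbs(cv2.resize(a,None,fx=4.4,fy=4.4,interpolation=cv2.INTER_CUBIC),alpha=1.3))
E
```

```text
(no output)
```

View pics/crop.png

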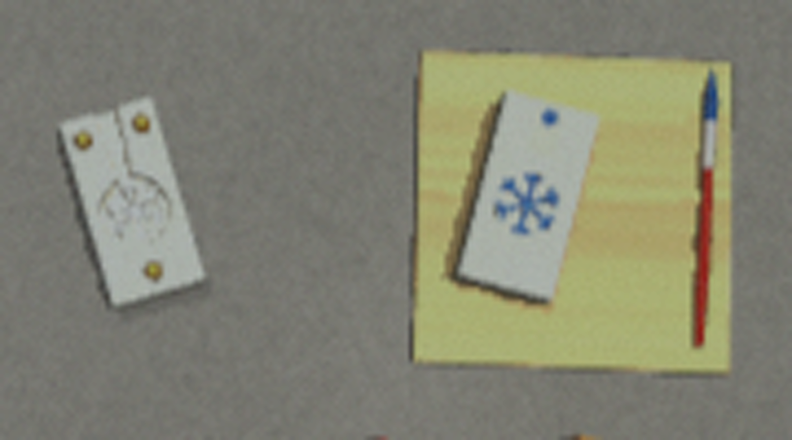

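The crop shows the cover with its dot and pouring end at the top; its corners are (505,91), (598,115), (551,300) and (459,277). The snow half has its two-dowel pouring end at the top; its corners are (58,123), (152,97), (205,279) and (113,306).

```bash
cat > h.py <<'E'
from bench import *
import numpy as np, cv2
from scipy.spatial.transform import Rotation as Rot
def cam(n,o=None):
    c=calibration(n)
    K=np.array([[c["fx"],0,c["cx"]],[0,c["fy"],c["cy"]],[0,0,1]])
    if n!="wrist": return K,np.array(c["R"]),np.array(c["t"])
    T=np.eye(4);T[:3,:3]=Rot.from_quat(o["ee_rot"]).as_matrix();T[:3,3]=o["eef_pos"]
    M=np.linalg.inv(T@c["T_tool_cam"]); return K,M[:3,:3],M[:3,3]
def world(uv,z,C):
    K,R,t=C; d=(R.T@np.linalg.inv(K)@np.c_[uv,np.ones(len(uv))].T).T; c=-R.T@t
    return c+d*((z-c[2])/d[:,2])[:,None]
def proj(X,C):
    K,R,t=C; p=(K@(R@np.asarray(X,float).T+t[:,None])).T; return p[:,:2]/p[:,2:]
def block(P): # corners: -y.. order FL(+x,+y), FR(+x,-y), BR, BL
    c=P.mean(0); d=P[0]+P[1]-P[2]-P[3]; e=P[0]+P[3]-P[1]-P[2]
    return c, np.arctan2(d[1],d[0]), np.linalg.norm(d)/2, np.linalg.norm(e)/2
def goto(pos,yaw,o=None):
    o=o or get_obs(); R=Rot.from_quat(o["ee_rot"])
    tgt=Rot.from_matrix(np.array([[np.cos(yaw),np.sin(yaw),0],[np.sin(yaw),-np.cos(yaw),0],[0,0,-1]]))
    s=R.inv().apply(np.array(pos)-o["eef_pos"])/10
    return s.round(3),(R.inv()*tgt).as_rotvec().round(4)
E
python3 - <<'E'
from h import *
C=cam("top")
f=lambda a:np.array(a)/4.4+[290-.39,150-.39]
c=block(world(f([(505,91),(598,115),(551,300),(459,277)]),46,C));print("cover",c)
s=block(world(f([(58,123),(152,97),(205,279),(113,306)]),36,C));print("snow",s)
p=c[0].copy();p[2]=230
print(goto(p,c[1]))
E
```

```text
cover (array([ 582.62123644, -254.15140953,   46.        ]), np.float64(-0.26123282302842843), np.float64(120.13005471848399), np.float64(58.898322732443326))
snow (array([579.99040533,  -8.0077797 ,  36.        ]), np.float64(0.28961323808709394), np.float64(119.92735765626867), np.float64(60.47069399260503))
(array([ 44.916, -19.959,   2.575]), array([-1.500e-03,  6.000e-04,  6.361e-01]))
```

```bash
python3 - <<'E'
from h import *
for p in [(240,-400,255),(583,-254,230)]: print(goto(p,-0.261))
E
```

```text
(array([  7.693, -18.936,   0.078]), array([-1.500e-03,  6.000e-04,  6.359e-01]))
(array([ 44.957, -19.959,   2.575]), array([-1.500e-03,  6.000e-04,  6.359e-01]))
```

```bash
python3 -m creep '[1.8,-4.5,0,0,0,0,8.54, 3.6,-9,0,0,0,0.1,8.54, 5.4,-13.5,0,0,0,0.2,8.54, 7.7,-18,0,0,0,0.3,8.54, 12,-19,0,0,0,0.4,8.54, 17,-19.2,0.5,0,0,0.5,8.54, 22,-19.4,0.8,0,0,0.636,8.54, 27,-19.5,1.2,0,0,0.636,8.54]'
python3 -c "
from h import *
print(goto((583,-254,230),-0.261))"
```

```text
t: 0.9
eef_pos: [417.0, -324.4, 244.4]
ee_rot: [0.991, -0.132, -0.0, 0.0]
wrist_force: [0.0, -0.7, 1.0]
gripper_width: 1.0
grip_force: 0.0
(array([ 14.177, -11.144,   1.438]), array([ 0.0003,  0.0001, -0.0043]))
```

```bash
python3 -m creep '[3.5,-2.8,0.3,0,0,0,8.54, 7,-5.6,0.6,0,0,0,8.54, 10.6,-8.3,1,0,0,0,8.54, 14.2,-11.1,1.4,0,0,0,8.54, 14.2,-11.1,1.4,0,0,0,8.54, 14.2,-11.1,1.4,0,0,0,8.54]'
python3 -c "
from h import *
o=get_obs();print(o['eef_pos']);cv2.imwrite('pics/w1.png',snapshot('wrist'))
C=cam('wrist',o);print(proj([[582.6,-254.2,46]],C))"
```

```text
t: 1.5
eef_pos: [581.9, -253.7, 229.4]
ee_rot: [0.992, -0.129, -0.001, -0.0]
wrist_force: [-0.9, -0.6, -0.1]
gripper_width: 0.999
grip_force: 0.0
[ 581.93913947 -253.71087937  229.44629644]
[[325.69189804 184.42467113]]
```

View pics/w1.png

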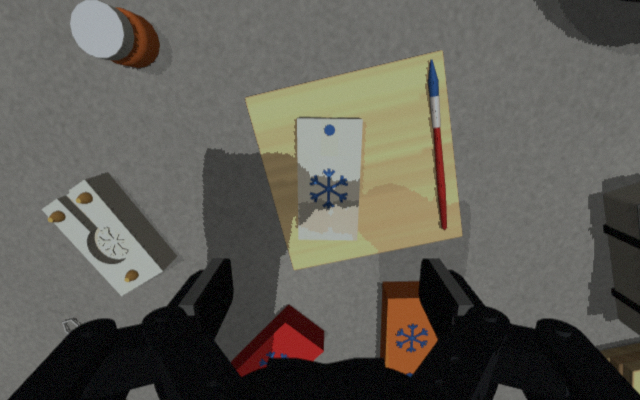

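The wrist view shows the cover at corners of about (297,118), (362,118), (358,240) and (294,239). The brush is at (438,145), well clear of the right finger.

```bash
python3 -c "
from h import *
o=get_obs();C=cam('wrist',o)
c=block(world([(297,118),(362,118),(358.5,240),(294,239)],46,C));print(c)
b=world([(433,62),(445,228)],18,C);print(b, Rot.from_quat(o['ee_rot']).inv().apply(b-c[0]))
for z in (100,40): print(goto([*c[0][:2],z],c[1]))"
```

```text
(array([ 582.9482962 , -258.30010377,   46.        ]), np.float64(-0.28502749834713126), np.float64(120.45634053739312), np.float64(62.64440028880471))
[[ 663.83834823 -383.21455238   18.        ]
 [ 492.5626026  -368.59438853   18.        ]] [[110.45738296  99.76352133  27.8787796 ]
 [-58.78163163 129.88332268  28.16815814]]
(array([ 0.305,  0.242, 12.979]), array([0.0006, 0.0016, 0.0237]))
(array([ 0.315,  0.239, 18.979]), array([0.0006, 0.0016, 0.0237]))
```

```bash
python3 -m creep '[0.1,0.1,4,0,0,0.02,8.54, 0.2,0.2,8,0,0,0.02,8.54, 0.3,0.2,12,0,0,0.02,8.54, 0.3,0.2,12,0,0,0.02,8.54, 0.3,0.2,12,0,0,0.02,8.54]'
python3 -c "
from h import *
o=get_obs();print(o['eef_pos']);cv2.imwrite('pics/w2.png',snapshot('wrist'))
C=cam('wrist',o);print(proj([[582.9,-256.3,46]],C))"
```

```text
t: 2.05
eef_pos: [583.0, -258.7, 111.1]
ee_rot: [0.99, -0.141, -0.001, 0.0]
wrist_force: [0.3, -0.4, 1.1]
gripper_width: 1.001
grip_force: 0.0
[ 583.03059374 -258.65625887  111.0902797 ]
[[321.43036371 233.90395357]]
```

View pics/w2.png

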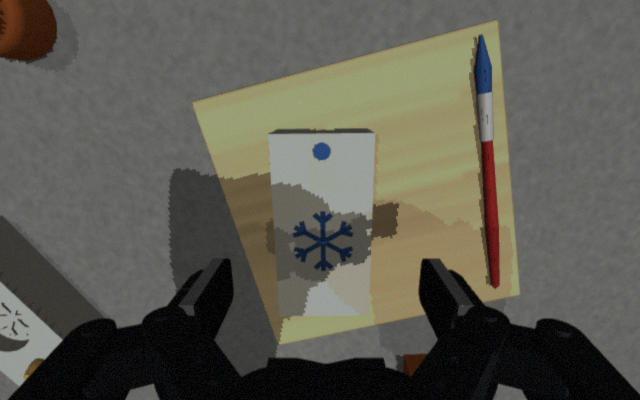

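The cover's back has corners of about (269,134), (375,132), (371,316) and (276,317). The fingers straddle it nearly centred.

```bash
python3 -c "
from h import *
o=get_obs();C=cam('wrist',o)
c=block(world([(269,134),(375,132),(371,316.5),(276,317)],46,C));print(c)
for z in (60,41): print(goto([*c[0][:2],z],c[1]))"
```

```text
(array([ 584.15616905, -257.36136247,   46.        ]), np.float64(-0.2772404768127362), np.float64(122.14005680133667), np.float64(62.16104342471569))
(array([-0.077, -0.143,  5.252]), array([ 0.0007, -0.0023, -0.0053]))
(array([-0.082, -0.144,  7.152]), array([ 0.0007, -0.0023, -0.0053]))
```

```bash
python3 -m creep '[-0.1,-0.14,3,0,0,-0.005,8.54, -0.1,-0.14,5,0,0,-0.005,8.54, -0.1,-0.14,6.5,0,0,-0.005,8.54, -0.1,-0.14,7.1,0,0,-0.005,8.54, -0.1,-0.14,7.1,0,0,-0.005,8.54]' && python3 -m creep '[0,0,0,0,0,0,7.5,0,0,0,0,0,0,6.8,0,0,0,0,0,0,6.4,0,0,0,0,0,0,6.2,0,0,0,0,0,0,6.2,0,0,0,0,0,0,6.2]'
```

```text
t: 2.6
eef_pos: [583.7, -256.3, 40.0]
ee_rot: [0.99, -0.138, 0.0, 0.0]
wrist_force: [0.4, -1.2, 0.1]
gripper_width: 1.002
grip_force: 0.0
t: 3.2
eef_pos: [583.4, -256.0, 39.5]
ee_rot: [0.99, -0.138, 0.0, 0.0]
wrist_force: [0.4, -0.1, -0.9]
gripper_width: 0.726
grip_force: 0.0
```

```bash
python3 -m creep '[0,0,0,0,0,0,6.05,0,0,0,0,0,0,6.0,0,0,0,0,0,0,6.0,0,0,0,0,0,0,6.0]'; python3 -m creep '[0,0,0,0,0,0,5.95,0,0,0,0,0,0,5.95,0,0,0,0,0,0,5.95]';  python3 -m creep '[0,0,0,0,0,0,5.9,0,0,0,0,0,0,5.9,0,0,0,0,0,0,5.9]'
```

```text
t: 3.6
eef_pos: [583.3, -256.4, 39.6]
ee_rot: [0.99, -0.138, 0.0, 0.0]
wrist_force: [-0.8, -1.9, 1.7]
gripper_width: 0.702
grip_force: 1.3
t: 3.9
eef_pos: [583.3, -256.4, 39.6]
ee_rot: [0.99, -0.138, 0.0, 0.0]
wrist_force: [-1.6, -2.9, 3.4]
gripper_width: 0.704
grip_force: 16.0
t: 4.2
eef_pos: [583.3, -256.4, 39.7]
ee_rot: [0.99, -0.138, 0.0, 0.0]
wrist_force: [-2.0, -2.3, 4.4]
gripper_width: 0.698
grip_force: 31.4
```

```bash
python3 -m creep '[0,0,0,0,0,0,5.87,0,0,0,0,0,0,5.87,0,0,0,0,0,0,5.87]' && python3 -m creep '[0,0,-0.5,0,0,0,5.87,0,0,-1.5,0,0,0,5.87,0,0,-3,0,0,0,5.87,0,0,-6,0,0,0,5.87,0,0,-9,0,0,0,5.87,0,0,-12,0,0,0,5.87,0,0,-12,0,0,0,5.87,0,0,-12,0,0,0,5.87]'; python3 -c "
from h import *
o=get_obs();
for z in (160,130): print(goto((575,-70,z),.29,o),goto((580,-8,z),.29,o))"
```

```text
t: 4.5
eef_pos: [583.3, -256.4, 39.7]
ee_rot: [0.99, -0.138, 0.0, 0.0]
wrist_force: [-2.9, -3.8, 5.6]
gripper_width: 0.696
grip_force: 40.5
t: 5.3
eef_pos: [583.7, -255.7, 160.3]
ee_rot: [0.991, -0.137, 0.001, -0.0]
wrist_force: [-0.6, 0.5, -3.9]
gripper_width: 0.695
grip_force: 41.4
(array([ -5.89 , -17.628,   0.023]), array([ 2.000e-04, -1.400e-03, -5.658e-01])) (array([-7.098e+00, -2.373e+01,  2.200e-02]), array([ 2.000e-04, -1.400e-03, -5.658e-01]))
(array([ -5.895, -17.628,   3.023]), array([ 2.000e-04, -1.400e-03, -5.658e-01])) (array([ -7.102, -23.73 ,   3.022]), array([ 2.000e-04, -1.400e-03, -5.658e-01]))
```

```bash
python3 -c "
from h import *
print(goto((609,-104,160),.29))"
```

```text
(array([ -1.693, -15.283,   0.028]), array([ 2.000e-04, -1.400e-03, -5.658e-01]))
```

```bash
python3 -m creep '[-0.3,-3,0,0,0,-0.12,5.87,-0.6,-6,0,0,0,-0.24,5.87,-0.9,-9,0,0,0,-0.36,5.87,-1.3,-12,0,0,0,-0.48,5.87,-1.7,-15.3,0,0,0,-0.566,5.87,-1.7,-15.3,0,0,0,-0.566,5.87,-1.7,-15.3,0,0,0,-0.566,5.87]'
python3 -c "
from h import *
o=get_obs();print(o['eef_pos']);im=snapshot('wrist');cv2.imwrite('pics/w3.png',im)
cv2.imwrite('pics/w3b.png',cv2.convertScaleAbs(im,alpha=1.4))"
```

```text
t: 6.0
eef_pos: [607.7, -102.7, 157.9]
ee_rot: [0.989, 0.145, -0.001, -0.001]
wrist_force: [-0.2, -1.1, -3.8]
gripper_width: 0.693
grip_force: 41.4
[ 607.69448242 -102.73101812  157.88004111]
```

View pics/w3b.png

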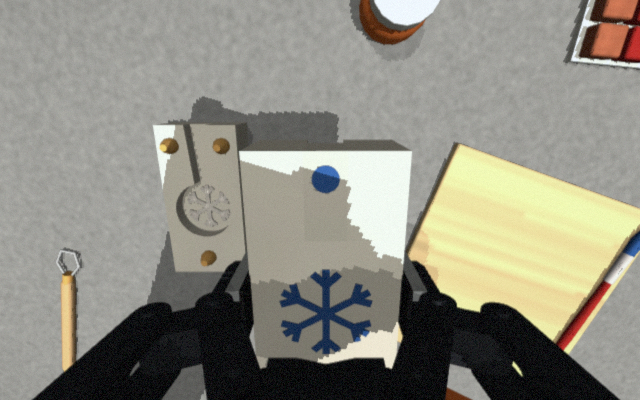

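The dowels are at (169,146), (221,146) and (208,258). The near face corners are (154,125), (239,124) and (174,271). The held cover's dot is at (326,179), its flake centre at (326,312) and its front edge at row 150.

```bash
cat > fit.py <<'E'
from h import *
from scipy.optimize import least_squares
def fit(pts3,uv,C,x0,base):
    pts3=np.array(pts3,float)
    def W(p):
        c,s=np.cos(p[2]),np.sin(p[2]);R=np.array([[c,-s,0],[s,c,0],[0,0,1]])
        return pts3@R.T+[p[0],p[1],base]
    r=least_squares(lambda p:(proj(W(p),C)-uv).ravel(),x0,x_scale=[1,1,.01])
    return r.x, r.fun.reshape(-1,2).round(1)
def blobs(im,lo,hi,amin):
    m=cv2.inRange(cv2.cvtColor(im,cv2.COLOR_BGR2HSV),lo,hi)
    n,_,st,ce=cv2.connectedComponentsWithStats(m)
    return [(ce[i].round(1),st[i][:5].tolist()) for i in range(1,n) if st[i][4]>amin]
E
python3 - <<'E'
from fit import *
o=get_obs(); C=cam("wrist",o)
im=cv2.imread("pics/w3.png")
print("dowels",blobs(im[110:280,140:240],(8,90,40),(30,255,255),40))
print("blue",blobs(im,(100,100,30),(130,255,255),150))
im2=cv2.imread("pics/w2.png")
print("blue2",blobs(im2,(100,100,30),(130,255,255),150))
D=[(45,19,42),(45,-19,42),(-46,0,42)];K=[(60,30,36),(60,-30,36),(-60,30,36)]
x,r=fit(D+K,[(169,146),(221,146),(208,258),(154,125),(239,124),(174,271)],C,[580,-8,.29],0);print(x,r.tolist())
x,r=fit(D,[(169,146),(221,146),(208,258)],C,[580,-8,.29],0);print(x,r.tolist())
E
```

```text
dowels [(array([28.9, 35.7]), [20, 29, 19, 14, 208]), (array([80.6, 35.6]), [73, 28, 16, 16, 202]), (array([ 67.5, 147.8]), [61, 141, 15, 15, 179])]
blue [(array([325.2, 178.8]), [312, 166, 27, 27, 565]), (array([633.1, 245.4]), [624, 232, 16, 24, 221]), (array([325.5, 311.6]), [281, 270, 91, 84, 2413])]
blue2 [(array([482.4,  68.5]), [475, 35, 17, 59, 690]), (array([321.3, 151. ]), [313, 143, 17, 17, 222]), (array([322.6, 240.6]), [294, 212, 59, 59, 1013])]
[ 5.81638228e+02 -1.37093635e+01  2.75556651e-01] [[-0.1, -0.3], [0.3, 0.4], [-0.8, 1.1], [0.9, -1.3], [-1.7, 0.8], [1.6, -0.7]]
[ 5.81972596e+02 -1.39637930e+01  2.84712943e-01] [[-0.2, -0.5], [0.2, -0.2], [0.1, 0.8]]
```

```bash
python3 - <<'E'
from fit import *
o=get_obs(); C=cam("wrist",o); R=Rot.from_quat(o["ee_rot"])
z=o["eef_pos"][2]+6.4
w=world([(325.2,178.8),(325.5,311.6)],z,C); print("dot,flake in tool",R.inv().apply(w-o["eef_pos"]).round(2),R.as_rotvec(), R.as_matrix()[:,2])
# w2: dot/flake in cover frame (apparent)
R2=Rot.from_quat([0.99,-0.141,-0.001,0]); o2=dict(eef_pos=np.array([583.03,-258.66,111.09]),ee_rot=R2.as_quat()); C2=cam("wrist",o2)
x,r=fit([(60,30,36),(60,-30,36),(-60,-30,36),(-60,30,36)],[(269,134),(375,132),(371,316.5),(276,317)],C2,[583,-257,-.27],10);print(x,r.tolist())
w=world([(321.3,151),(322.6,240.6)],46,C2)
c,s=np.cos(x[2]),np.sin(x[2]); print("cover frame",((w[:,:2]-x[:2])@np.array([[c,-s],[s,c]])).round(2))
E
```

```text
dot,flake in tool [[50.35  0.79 -6.54]
 [-5.11  0.9  -6.39]] [-3.10863146 -0.45292195  0.00435443] [-2.76294800e-03 -2.64620680e-04 -9.99996148e-01]
[ 5.82773718e+02 -2.57780949e+02 -2.76027483e-01] [[-0.6, 0.1], [0.3, 1.4], [-2.7, -1.2], [3.0, -1.2]]
cover frame [[50.36  0.4 ]
 [-5.2   0.19]]
```

```bash
python3 -c "
from h import *
print(goto((581.7,-12.5,110),.285),goto((581.7,-12.5,85),.285))"
```

```text
(array([ 0.151, -9.556,  4.81 ]), array([-0.0005,  0.0027,  0.0044])) (array([ 0.158, -9.555,  7.31 ]), array([-0.0005,  0.0027,  0.0044]))
```

```bash
python3 -m creep '[0.1,-2.5,0,0,0,0,5.87,0.1,-5,0.5,0,0,0,5.87,0.15,-7.5,1.5,0,0.002,0.004,5.87,0.15,-9.5,3,0,0.003,0.004,5.87,0.15,-9.55,5,0,0.003,0.004,5.87,0.15,-9.55,6.3,0,0.003,0.004,5.87,0.15,-9.55,7.1,0,0.003,0.004,5.87,0.15,-9.55,7.1,0,0.003,0.004,5.87]'
python3 -m creep '[0,0,0,0,0,0,5.87,0,0,0,0,0,0,5.87]'
python3 - <<'E'
from h import *
o=get_obs();print(o['eef_pos'],goto((581.7,-12.5,80),.285))
a=snapshot('scene')[150:250,270:390]; b=snapshot('wrist')[60:340,120:520]
a=cv2.resize(a,(400,333),interpolation=cv2.INTER_CUBIC);b=cv2.resize(b,(400,280))
v=np.hstack([a,cv2.copyMakeBorder(b,0,53,0,0,cv2.BORDER_CONSTANT)])
cv2.imwrite('pics/hov.png',cv2.convertScaleAbs(v,alpha=1.4))
E
```

```text
t: 6.85
eef_pos: [582.1, -13.7, 87.2]
ee_rot: [0.99, 0.141, 0.0, 0.0]
wrist_force: [0.4, 0.2, -3.6]
gripper_width: 0.691
grip_force: 41.4
t: 7.05
eef_pos: [583.6, -12.6, 89.2]
ee_rot: [0.99, 0.142, 0.002, -0.0]
wrist_force: [0.5, 0.7, -3.0]
gripper_width: 0.695
grip_force: 41.4
[583.62514982 -12.6478594   89.24530683] (array([-0.185, -0.069,  0.924]), array([ 0.0005, -0.0044, -0.    ]))
```

View pics/hov.png

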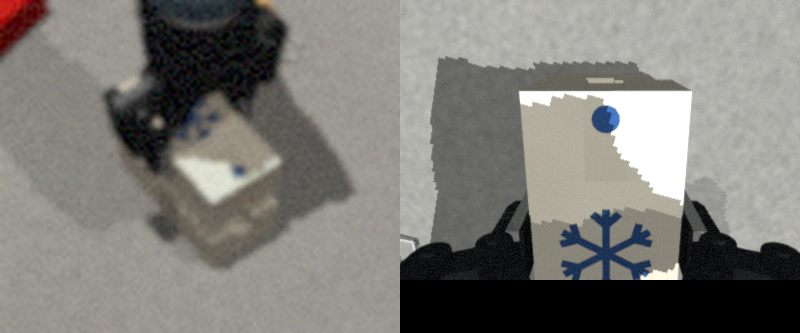

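In the scene view the cover hovers over the lower half with their edges roughly in line. The wrist view shows nothing overlapping badly. I'll check reading noise next, then descend slowly.

```bash
for i in 1 2 3; do python3 -m creep '[0,0,0,0,0,0,5.87]' | grep -E "eef|force: \["; done
```

```text
eef_pos: [583.2, -12.2, 89.0]
wrist_force: [0.1, 0.5, -3.9]
eef_pos: [583.0, -12.2, 88.7]
wrist_force: [0.7, 0.2, -3.0]
eef_pos: [582.9, -12.2, 88.6]
wrist_force: [-0.4, -0.0, -2.3]
```

```bash
python3 -m creep '[-0.1,0,0.2,0,-0.003,0,5.87,-0.1,0,0.4,0,-0.003,0,5.87,-0.1,0,0.6,0,-0.003,0,5.87,-0.1,0,0.8,0,-0.003,0,5.87,-0.1,0,0.9,0,-0.003,0,5.87,-0.1,0,0.9,0,-0.003,0,5.87,-0.1,0,0.9,0,-0.003,0,5.87,-0.1,0,0.9,0,-0.003,0,5.87]'; python3 -c "
from h import *
print(goto((581.7,-12.5,70),.285))"
```

```text
t: 8.25
eef_pos: [582.0, -12.4, 79.5]
ee_rot: [0.99, 0.142, 0.0, -0.0]
wrist_force: [-1.3, -1.0, -3.7]
gripper_width: 0.695
grip_force: 41.4
(array([-0.032, -0.003,  0.953]), array([ 0.    , -0.0001,  0.0008]))
```

Now I'll lower it in 1–2 mm steps, watching the force.

```bash
python3 -m creep '[0,0,0.05,0,0,0,5.87,0,0,0.1,0,0,0,5.87,0,0,0.15,0,0,0,5.87,0,0,0.2,0,0,0,5.87,0,0,0.2,0,0,0,5.87]' | grep -E "eef|force: \["; python3 -m creep '[0,0,0.05,0,0,0,5.87,0,0,0.1,0,0,0,5.87,0,0,0.1,0,0,0,5.87]' | grep -E "eef|force: \["; python3 -m creep '[0,0,0.05,0,0,0,5.87,0,0,0.1,0,0,0,5.87,0,0,0.1,0,0,0,5.87]'
```

```text
eef_pos: [581.9, -12.5, 77.4]
wrist_force: [1.2, 0.1, -2.8]
eef_pos: [581.9, -12.5, 76.4]
wrist_force: [0.3, 0.4, -3.4]
t: 9.35
eef_pos: [581.9, -12.5, 75.4]
ee_rot: [0.99, 0.142, -0.0, -0.0]
wrist_force: [-0.6, 0.4, -3.0]
gripper_width: 0.694
grip_force: 41.4
```

```bash
for i in 1 2 3; do python3 -m creep '[0,0,0.05,0,0,0,5.87,0,0,0.1,0,0,0,5.87,0,0,0.15,0,0,0,5.87,0,0,0.15,0,0,0,5.87]' | grep -E "eef|force: \["; done
```

```text
eef_pos: [581.9, -12.4, 73.9]
wrist_force: [0.2, 0.3, -3.3]
eef_pos: [581.9, -12.3, 72.4]
wrist_force: [-0.1, -0.5, -3.3]
eef_pos: [581.8, -12.0, 70.9]
wrist_force: [-1.2, 0.7, -1.1]
```

```bash
for i in 1 2 3; do python3 -m creep '[0,0,0.05,0,0,0,5.87,0,0,0.1,0,0,0,5.87,0,0,0.1,0,0,0,5.87]' | grep -E "eef|force: \[|rot"; done
```

```text
eef_pos: [581.7, -11.8, 70.0]
ee_rot: [0.99, 0.143, -0.0, -0.0]
wrist_force: [-3.7, 4.0, 2.3]
eef_pos: [581.5, -11.5, 69.1]
ee_rot: [0.99, 0.143, -0.0, -0.0]
wrist_force: [-4.9, 4.3, 3.8]
eef_pos: [582.1, -12.7, 67.7]
ee_rot: [0.99, 0.142, 0.0, 0.0]
wrist_force: [-0.8, 2.2, -2.2]
```

```bash
for i in 1 2 3; do python3 -m creep '[0,0,0.02,0,0,0,5.87,0,0,0.04,0,0,0,5.87,0,0,0.06,0,0,0,5.87,0,0,0.06,0,0,0,5.87]' | grep -E "eef|force: \[|rot"; done
```

```text
eef_pos: [582.0, -12.7, 67.3]
ee_rot: [0.99, 0.142, -0.0, 0.0]
wrist_force: [-0.2, 0.3, -3.1]
eef_pos: [582.0, -12.7, 66.7]
ee_rot: [0.99, 0.142, -0.0, 0.0]
wrist_force: [-1.4, -0.1, -2.4]
eef_pos: [582.0, -12.6, 66.2]
ee_rot: [0.99, 0.142, 0.0, 0.0]
wrist_force: [-0.3, 0.2, -3.6]
```

```bash
for i in 1 2 3 4; do python3 -m creep '[0,0,0.01,0,0,0,5.87,0,0,0.02,0,0,0,5.87,0,0,0.02,0,0,0,5.87]' | grep -E "eef|force: \["; done
```

```text
eef_pos: [582.0, -12.5, 66.0]
wrist_force: [-0.7, -0.0, -3.0]
eef_pos: [582.0, -12.5, 65.8]
wrist_force: [-0.2, -0.4, -3.3]
eef_pos: [582.0, -12.5, 65.8]
wrist_force: [-0.4, -0.1, 0.3]
eef_pos: [582.0, -12.5, 65.7]
wrist_force: [-2.7, -0.0, 5.7]
```

```bash
python3 -m creep '[0,0,0.01,0,0,0,5.87,0,0,0.025,0,0,0,5.87,0,0,0.025,0,0,0,5.87]'; python3 -m creep '[0,0,0,0,0,0,5.87,0,0,0,0,0,0,5.87,0,0,0,0,0,0,5.87]'
```

```text
t: 14.15
eef_pos: [582.0, -12.5, 65.7]
ee_rot: [0.99, 0.142, 0.0, 0.0]
wrist_force: [-3.7, -0.6, 8.0]
gripper_width: 0.697
grip_force: 42.9
t: 14.45
eef_pos: [582.0, -12.5, 65.7]
ee_rot: [0.99, 0.142, 0.0, 0.0]
wrist_force: [-4.2, 0.4, 7.5]
gripper_width: 0.694
grip_force: 42.9
```

```bash
python3 -m creep '[0,0,0.01,0,0,0,5.87,0,0,0.03,0,0,0,5.87,0,0,0.03,0,0,0,5.87]'; for i in 1 2 3 4; do python3 -m creep '[0,0,0,0,0,0,5.87,0,0,0,0,0,0,5.87,0,0,0,0,0,0,5.87,0,0,0,0,0,0,5.87,0,0,0,0,0,0,5.87,0,0,0,0,0,0,5.87,0,0,0,0,0,0,5.87,0,0,0,0,0,0,5.87]'| grep -E "eef|force: "; done
```

```text
t: 14.75
eef_pos: [582.0, -12.5, 65.7]
ee_rot: [0.99, 0.142, 0.0, 0.0]
wrist_force: [-4.5, -0.2, 11.7]
gripper_width: 0.697
grip_force: 43.3
eef_pos: [582.0, -12.5, 65.7]
wrist_force: [-4.0, 0.1, 11.4]
grip_force: 43.3
eef_pos: [582.0, -12.5, 65.7]
wrist_force: [-4.9, -0.3, 11.3]
grip_force: 43.3
eef_pos: [582.0, -12.5, 65.7]
wrist_force: [-5.1, -0.9, 10.8]
grip_force: 43.3
eef_pos: [582.0, -12.5, 65.7]
wrist_force: [-4.7, -0.1, 10.9]
grip_force: 43.3
```

```bash
python3 - <<'E'
from h import *
print(get_obs()['torque'])
a=snapshot('scene')[150:250,270:390]; b=snapshot('wrist')[60:340,120:520]
a=cv2.resize(a,(400,333),interpolation=cv2.INTER_CUBIC);b=cv2.resize(b,(400,280))
cv2.imwrite('pics/fin.png',cv2.convertScaleAbs(np.hstack([a,cv2.copyMakeBorder(b,0,53,0,0,cv2.BORDER_CONSTANT)]),alpha=1.4))
E
```

```text
[-0.14551432  1.01526095  0.02378958]
```

View pics/fin.png

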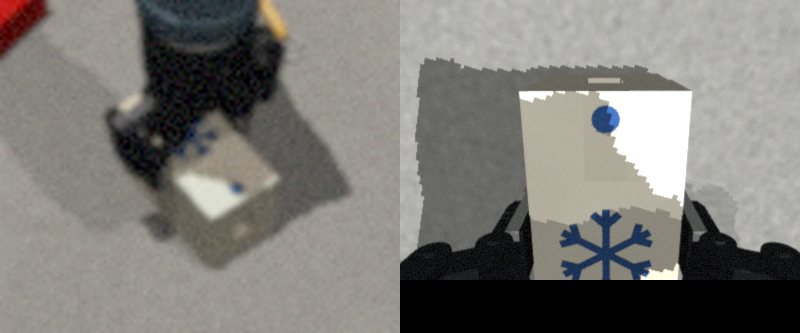

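The pair is closed with no gap. TCP height is 65.7 mm against the 65.6 mm predicted for flush, and the push has been steady at about 14 N for over 3 s.

```bash
python3 -c "
from bench import *
print(close_job())"
```

```text
the job is handed in; nothing more can be done
None
```

The cover is closed on the snowflake half, pouring end to pouring end. By tool height and camera it is fully home on the dowels. It is still gripped at about 43 N and pressed with about 14 N after holding for over three seconds. The lower half slid perhaps 1–2 mm (not measured) as the dowels centred, and the job is handed in; no verdict came back.

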